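# Put the piled-up hole saws back on their storage board

### The arm

A 6-joint arm with a two-finger parallel gripper is mounted at the origin on the work surface; the furniture and walls round the work are solid. World frame = base frame: x ahead of the robot, y to its left, z up, the work surface at z = 0. Lengths are in mm, angles in rad, forces in N, time in s.
With the tool pointing down it reaches from about 275 to 1000 mm from the base axis. Payload 8.4 kg.
Tool frame: the origin (TCP) lies midway between the tips of the shut fingers; the grasp point (between the pads) lies grip_depth behind it (grip_depth is the distance from the TCP to the grasp point, in mm); z points along the fingers, y is the line along which they close (so a half turn about z gives the same grasp; the last joint's range is limited). The gripper opens to 85 mm and grips with 20 to 120 N. Pads are 22 mm wide; open, the fingers measure 114 mm over their backs; the gripper's body (76 mm by 85 mm) begins 54 mm behind the grasp point. The pads swing forward as they close: fully open they stand 13 mm farther back than shut.
Start: joints at [1.217, 0.353, 1.633, -0, 1.155, -0.002], TCP at [215.366, 586.724, 196.581] pointing down, gripper open.
Joint ranges: [-2.63, 2.63], [-0.92, 2.1], [0.06, 2.66], [-1.3, 4.44], [0, 2.69], [-3.02, 3.02]. Speed limits (rad/s): [2.22, 2.22, 2.79, 3.14, 3.14, 3.14].

### API

Orientations are given as [roll, pitch, yaw] about the fixed x, y, z axes, in that order (R = Rz(yaw) Ry(pitch) Rx(roll)).
In Python, from rig import * gives the robot as it stands.
- The arm moves only by the shell command python3 -m creep 'ROWS' [FORCE]. ROWS is JSON, a list of rows, each an object of numbers: "x", "y", "z": the shift along the tool's x, y, z in mm; "rx", "ry", "rz": the turn, a rotation vector about the tool's x, y, z in rad; "hand": the finger opening in mm, from 0 to 85.4. A call has 1 to 20 rows; each row shifts and turns the commanded pose from where the row before left it, along the tool's axes as they then stand; what a row does not reach is not made up. A row lasts 1/8 s, in which the tool goes at most 62.5 mm and 10.7 degrees, less where a joint would pass 70% of its speed; a pose out of reach is approached as far as the arm can. A call with a gripper value outside its range is refused whole. The fingers move at their own pace and stop on an object; FORCE is the grip in N (left out, the last holds). Time passes only in rows, so rows that do not move let the fingers close. It gives the time, the measured TCP pose, the force, the opening and the grip force at its end, in the units of the state.
- sense(): the state, without advancing time (a new reading comes with each control period).
- grab_frame(name): name is "scene" or "top"; returns the picture (384x512x3 uint8, red, green, blue); there is no depth.
- get_calibration(name): a dict with "K" (3x3 intrinsics, pixels), "R" (3x3) and "t" (3): a world point X has camera coordinates R X + t. Camera axes: x right, y down, z forward; pixel columns grow to the right and rows downward; lengths in mm; the calibration is good to about 2 mm. A picture is of the moment at which its call begins. get_calibration takes no time and is no camera call.
- sign_off(): hands the job in; it is judged then, once.
The state is a dict: "clock": time; "qpos": joint angles; "qvel": joint speeds; "joint_efforts": joint torques, N m; "eef_pos": TCP position; "tcp_rot": TCP orientation; "contact_force": force on the tool from outside, world axes, zero at the start; "wrist_torque": the same for the moment, N m; "opening": opening from 0.0 (shut) to 1.0 (fully open); "grasp_force": force on a finger pad.
Only numpy, scipy, OpenCV 4.12 (cv2) and the standard library are available. Lean on these libraries where they do the work, as an engineer would, in place of code of your own. Each camera call takes 0.05 s, during which the arm holds its last target. There are 200 camera calls.

### The job

The holes in the lamp base are cut and the hole saws were left piled up on the bench: take the pile apart and put each saw back, teeth down, over its own wooden plug on the storage board, the one with the ring of the saw's colour, so that it sits fully down on the board. Do not let a saw tip over, and leave the roll of tape and the pipe offcut where they are.

Things in the scene. Friction and masses are not known exactly. Their poses are not given: they have to be found in the camera images.
- saw_blue: hole saw (a steel cup, mouth and teeth down), dark steel with its back and upper 14 mm painted blue, outside diameter 64 mm, 44 mm tall; at the bottom of the pile, on the table at the start. Origin: centre of its toothed rim, i.e. of its underside; z up along its axis (its flat back is at z = +44). Wall 3 mm, 39 mm deep inside; round outside, grip it at any yaw.
- saw_red: hole saw (a steel cup, mouth and teeth down), dark steel with its back and upper 14 mm painted red, outside diameter 51 mm, 44 mm tall; stands on the blue one at the start. Origin: centre of its toothed rim, i.e. of its underside; z up along its axis (its flat back is at z = +44). Wall 3 mm, 39 mm deep inside; round outside, grip it at any yaw.
- saw_yellow: hole saw (a steel cup, mouth and teeth down), dark steel with its back and upper 14 mm painted yellow, outside diameter 40 mm, 44 mm tall; stands on the red one at the start. Origin: centre of its toothed rim, i.e. of its underside; z up along its axis (its flat back is at z = +44). Wall 3 mm, 39 mm deep inside; round outside, grip it at any yaw.
- saw_green: hole saw (a steel cup, mouth and teeth down), dark steel with its back and upper 14 mm painted green, outside diameter 30 mm, 44 mm tall; on top of the pile, stands on the yellow one at the start. Origin: centre of its toothed rim, i.e. of its underside; z up along its axis (its flat back is at z = +44). Wall 3 mm, 39 mm deep inside; round outside, grip it at any yaw.
- plug_blue: the blue saw's place: fixed wooden plug, 53 mm across for the lowest 7 mm, tapering to 41 mm, 24 mm tall; a blue ring is painted round its foot. The saw stands over it on the board with 2 mm of play. Origin: centre of the plug's foot, on the top of the grey-topped storage board (210 x 210 x 18 mm, so 18 mm above the table); z up. Four such plugs form a square of side 105 mm, in any arrangement.
- plug_red: the red saw's place: fixed wooden plug, 40 mm across for the lowest 7 mm, tapering to 28 mm, 24 mm tall; a red ring is painted round its foot. The saw stands over it on the board with 2 mm of play. Origin: centre of the plug's foot, on the top of the grey-topped storage board (210 x 210 x 18 mm, so 18 mm above the table); z up. Four such plugs form a square of side 105 mm, in any arrangement.
- plug_yellow: the yellow saw's place: fixed wooden plug, 29 mm across for the lowest 7 mm, tapering to 17 mm, 24 mm tall; a yellow ring is painted round its foot. The saw stands over it on the board with 2 mm of play. Origin: centre of the plug's foot, on the top of the grey-topped storage board (210 x 210 x 18 mm, so 18 mm above the table); z up. Four such plugs form a square of side 105 mm, in any arrangement.
- plug_green: the green saw's place: fixed wooden plug, 19 mm across for the lowest 7 mm, tapering to 7 mm, 24 mm tall; a green ring is painted round its foot. The saw stands over it on the board with 2 mm of play. Origin: centre of the plug's foot, on the top of the grey-topped storage board (210 x 210 x 18 mm, so 18 mm above the table); z up. Four such plugs form a square of side 105 mm, in any arrangement.
- tape_roll: roll of masking tape lying flat, 90 mm across, 24 mm tall, loose; only to be left alone. Origin: centre of its underside; z up.
- pipe_ring: short grey plastic pipe offcut standing on end, 40 mm across, 45 mm tall, loose; only to be left alone. Origin: centre of its underside; z up.

How it is judged (in metres and radians):
At the end, for the whole second after the job is handed in: Each of the four saws stands upright over the plug ringed in its own colour, within 8 mm of the plug's centre, its toothed rim down on the board (within 4 mm), at rest (horizontal distance between saw_blue and plug_blue below 0.008 m and z of saw_blue in the frame of plug_blue between -0.004 and 0.004 m and angle between each of saw_blue, saw_red, saw_yellow, saw_green's own z axis and vertical below 0.09 rad and linear speed of each of saw_blue, saw_red, saw_yellow, saw_green below 0.02 m/s and horizontal distance between saw_red and plug_red below 0.008 m and z of saw_red in the frame of plug_red between -0.004 and 0.004 m and horizontal distance between saw_yellow and plug_yellow below 0.008 m and z of saw_yellow in the frame of plug_yellow between -0.004 and 0.004 m and horizontal distance between saw_green and plug_green below 0.008 m and z of saw_green in the frame of plug_green between -0.004 and 0.004 m); the robot touches nothing.
It fails at once if a saw is tipped over (leans more than 45 degrees) (angle between any of saw_blue, saw_red, saw_yellow, saw_green's own z axis and vertical above 0.785 rad).
It fails at once if the tape roll is pushed more than 30 mm (distance of tape_roll from where it was at the start of the episode above 0.03 m).
It fails at once if the pipe offcut is pushed more than 30 mm (distance of pipe_ring from where it was at the start of the episode above 0.03 m).
It also fails if it takes over 88 s, if anything falls off the work surface, if the arm or the gripper's body presses on something with over 40 N, if the wrist force passes 120 N, or if a joint passes its speed limit or range.

## Working session

There is one attempt and no reset: what is moved stays moved. The work goes in short steps, Python scripts to look and compute and a shell command to move; the robot and the scene stay as the last step left them, time stands still between calls to the robot, and variables do not carry over. Pictures are saved under pics/ and viewed, at most 14 in all, crops included, and the job is handed in when it is done.

```bash
mkdir -p pics
python3 - <<'E'
from rig import *
import cv2
for n in ("scene","top"):
    f=grab_frame(n); cv2.imwrite(f"pics/{n}0.png",f[:,:,::-1]); c=get_calibration(n); print(n,c)
s=sense(); print(s)
import rig; print([k for k in dir(rig) if not k.startswith('_')])
try: print(grip_depth)
except Exception as e: print(e)
E
```

```text
scene {'K': array([[494.35684427,   0.        , 253.29870773],
       [  0.        , 494.35684427, 189.40314264],
       [  0.        ,   0.        ,   1.        ]]), 'R': array([[ 0.87007038, -0.49249877, -0.02055452],
       [-0.25967392, -0.42251029, -0.86836312],
       [ 0.41898328,  0.76087451, -0.49550277]]), 't': array([-563.42258144,  196.59770625, 1183.71170367])}
top {'K': array([[356.08525984,   0.        , 251.89389875],
       [  0.        , 356.08525984, 190.64098506],
       [  0.        ,   0.        ,   1.        ]]), 'R': array([[ 0.00157667, -0.99971466,  0.02383495],
       [-0.99460956, -0.00403892, -0.10361232],
       [ 0.10367902, -0.02354311, -0.99433213]]), 't': array([ -93.75979569,  606.20912796, 1159.4736236 ])}
{'clock': 0.1, 'qpos': array([ 1.21658318e+00,  3.53583602e-01,  1.63406494e+00, -8.30261540e-06,
        1.15520631e+00, -2.42796465e-03]), 'qvel': array([ 1.22539861e-03, -9.39281617e-04, -2.43046455e-03,  3.60664501e-06,
       -2.26825903e-04, -8.30396397e-04]), 'joint_efforts': array([-1.69370836e-03, -6.06351972e+01, -3.42814744e+01, -1.07444362e-04,
        4.00351521e-03, -1.61042294e-05]), 'eef_pos': array([215.2126022 , 586.27021259, 195.93162511]), 'tcp_rot': array([-3.14033044e+00,  4.52705078e-06,  2.78981083e+00]), 'contact_force': array([-0.83442963, -0.66053184,  0.17954872]), 'wrist_torque': array([-0.06015756, -0.00903447,  0.02668504]), 'grasp_force': 0.0, 'opening': 1.0005589682684939}
['MotionError', 'get_calibration', 'grab_frame', 'grip_depth', 'sense', 'sign_off']
18.700000000000003
```

View pics/scene0.png

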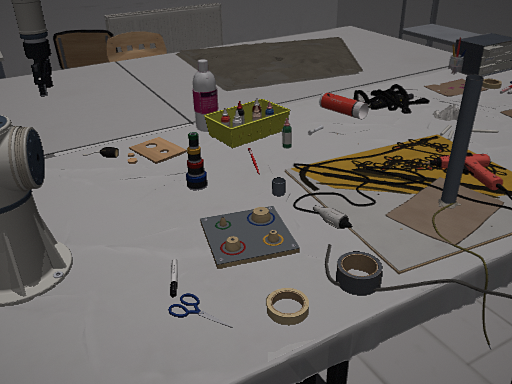

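View pics/top0.png

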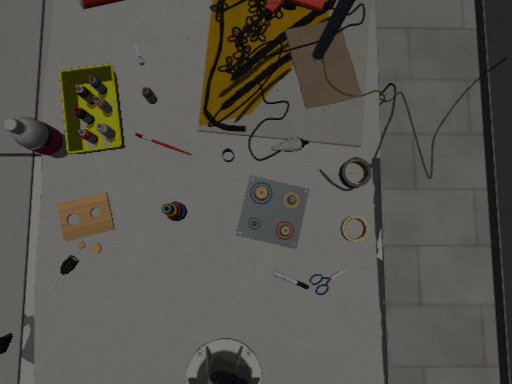

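The scene view shows the pile at about (195,160), the board at (250,235), the pipe at (279,186) and the tape at (288,305). In the top view the pile is at (174,210), with plugs blue (261,193), yellow (291,200), green (254,224) and red (285,230). Next I'll look at enlarged crops and measure by colour mask.

```bash
cat > h.py <<'E'
from rig import *
import numpy as np, cv2
HUE={'red':[(0,8),(170,180)],'yellow':[(18,34)],'green':[(50,88)],'blue':[(98,125)]}
def ray(n,uv,z):
    c=get_calibration(n); R,t=c['R'],c['t']; o=-R.T@t
    d=R.T@np.linalg.inv(c['K'])@[uv[0],uv[1],1]
    return (o+d*(z-o[2])/d[2])
def proj(n,X):
    c=get_calibration(n); p=c['K']@(c['R']@np.array(X,float)+c['t']); return p[:2]/p[2]
def mask(f,col,smin=90,vmin=35):
    h=cv2.cvtColor(f,cv2.COLOR_RGB2HSV); m=np.zeros(h.shape[:2],np.uint8)
    for a,b in HUE[col]: m|=cv2.inRange(h,(a,smin,vmin),(b,255,255))
    return m
def blobs(m,box,amin=8):
    x0,y0,x1,y1=box; k=np.zeros_like(m); k[y0:y1,x0:x1]=m[y0:y1,x0:x1]
    n,l,s,c=cv2.connectedComponentsWithStats(k)
    return sorted([(int(s[i,4]),c[i].round(2).tolist(),s[i,:4].tolist()) for i in range(1,n) if s[i,4]>=amin],reverse=True)
def to_tool(d):
    # world shift -> tool axes
    from scipy.spatial.transform import Rotation as Ro
    return (Ro.from_euler('xyz',sense()['tcp_rot']).as_matrix().T@np.array(d,float)).round(1)
E
python3 - <<'E'
from h import *
top=cv2.imread('pics/top0.png')[:,:,::-1].copy(); sc=cv2.imread('pics/scene0.png')[:,:,::-1].copy()
for c in HUE:
    print(c,'top board',blobs(mask(top,c),(235,175,312,250))); print('   top pile',blobs(mask(top,c),(155,195,195,227)))
    print('   sc board',blobs(mask(sc,c),(198,200,300,270))); print('   sc pile',blobs(mask(sc,c),(180,125,215,195)))
up=lambda a,s:cv2.resize(a,None,fx=s,fy=s,interpolation=cv2.INTER_CUBIC)
A=up(top[170:250,150:315],4); B=up(sc[125:270,180:300],2)
H=np.zeros((A.shape[0]+B.shape[0]-70,660,3),np.uint8)
H[:320,:660]=A; H=H[:600]; H[320:,:240]=B[:H.shape[0]-320]
cv2.imwrite('pics/crop0.png',H[:,:,::-1])
E
```

```text
red top board [(84, [284.5, 230.12], [275, 221, 19, 19])]
   top pile [(54, [176.54, 209.24], [169, 202, 12, 16])]
   sc board [(85, [232.22, 248.56], [220, 241, 26, 14])]
   sc pile [(86, [194.88, 164.21], [187, 159, 17, 10])]
yellow top board [(147, [260.9, 192.64], [254, 186, 14, 15]), (77, [284.43, 230.16], [280, 225, 10, 11]), (75, [291.41, 199.83], [284, 192, 15, 16]), (35, [291.0, 199.94], [288, 196, 7, 8])]
   top pile [(52, [172.69, 210.58], [166, 204, 11, 13])]
   sc board [(139, [246.63, 260.46], [218, 253, 61, 15]), (108, [272.7, 239.23], [263, 232, 21, 14]), (47, [262.85, 218.74], [254, 213, 16, 10]), (42, [288.67, 251.98], [280, 249, 19, 7]), (25, [261.44, 208.2], [254, 207, 14, 5]), (25, [229.28, 247.88], [225, 244, 11, 7]), (13, [253.15, 214.38], [252, 211, 5, 8]), (11, [228.45, 239.27], [227, 237, 5, 7])]
   sc pile [(81, [193.15, 150.65], [187, 146, 14, 9]), (80, [211.2, 130.07], [207, 125, 8, 13])]
green top board [(17, [254.29, 227.47], [249, 225, 11, 5]), (13, [253.23, 218.54], [249, 217, 10, 5])]
   top pile [(23, [167.83, 209.35], [163, 204, 9, 10])]
   sc board [(40, [222.55, 225.02], [215, 221, 16, 8])]
   sc pile [(14, [192.86, 134.07], [189, 132, 9, 4])]
blue top board [(88, [260.26, 192.83], [250, 182, 22, 22])]
   top pile [(55, [181.56, 209.76], [175, 202, 11, 18])]
   sc board [(79, [260.95, 219.87], [247, 212, 28, 14])]
   sc pile [(53, [196.23, 176.3], [186, 171, 20, 8]), (8, [195.12, 180.75], [193, 180, 6, 2])]
```

View pics/crop0.png

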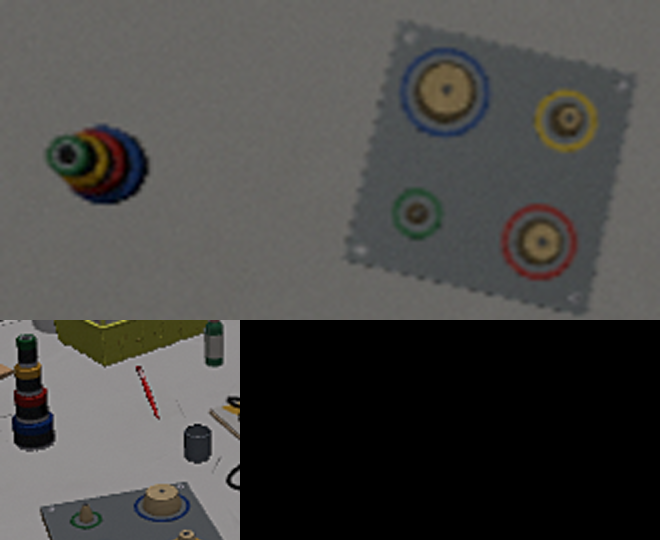

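The crop shows the four rings clearly, and the pile looks roughly coaxial. I'll fit the 105 mm square to the ring centres and estimate the pile axis.

```bash
cat >> h.py <<'E'
def square(P):
    # rigid fit of the 105 square; cyclic order by angle
    k=list(P); A=np.array([P[c][:2] for c in k]); m=A.mean(0)
    o=np.argsort(np.arctan2(*(A-m).T[::-1])); ang=np.arctan2(*(A[o]-m).T[::-1])
    d=np.unwrap(ang)-np.arange(4)*np.pi/2; a=d.mean()
    r=105/np.sqrt(2); return {k[o[i]]:(m+r*np.array([np.cos(a+i*np.pi/2),np.sin(a+i*np.pi/2)])).round(1) for i in range(4)}
E
python3 - <<'E'
from h import *
T={'red':(284.3,230.1),'blue':(260.4,192.7),'yellow':(291.3,199.7),'green':(254.0,223.2)}
S={'red':(232.6,247.9),'blue':(260.8,218.8),'green':(222.6,224.6),'yellow':(272.9,238.6)}
for n,D in(('top',T),('scene',S)):
    P={c:ray(n,D[c],18) for c in D}; print(n,{c:P[c][:2].round(1).tolist() for c in P}); print(' fit',{c:v.tolist() for c,v in square(P).items()})
g=ray('top',(167,208.8),176); print('green top',g.round(1))
for z,uv in((169,(193,134.5)),):print('scene green',ray('scene',uv,z).round(1))
for c,z in(('green',176),('yellow',132),('red',88),('blue',44)):
    print(c,'predicted top',proj('top',[g[0],g[1],z]).round(1),'scene col',proj('scene',[g[0],g[1],z-5]).round(1))
E
```

```text
top {'red': [475.2, -201.4], 'blue': [601.1, -121.2], 'yellow': [577.7, -226.0], 'green': [498.1, -99.6]}
 fit {'red': [475.3, -201.8], 'yellow': [577.8, -224.8], 'blue': [600.8, -122.4], 'green': [498.3, -99.4]}
scene {'red': [473.9, -204.1], 'blue': [599.2, -127.1], 'green': [498.7, -98.7], 'yellow': [579.3, -221.8]}
 fit {'red': [475.1, -202.7], 'yellow': [577.5, -225.6], 'blue': [600.5, -123.2], 'green': [498.0, -100.2]}
green top [537.4 158.4 176. ]
scene green [542.2 167.  169. ]
green predicted top [167.  208.8] scene col [192.6 135.2]
yellow predicted top [170.1 209.6] scene col [193.8 148.9]
red predicted top [172.9 210.3] scene col [195.  162.2]
blue predicted top [175.6 210.9] scene col [196.1 175.1]
```

```bash
cat > go.py <<'E'
import sys
from h import *
P={'pile':(537.5,158.5),'red':(475.2,-202.2),'yellow':(577.7,-225.2),'blue':(600.6,-122.8),'green':(498.2,-99.8)}
def show(x,y,z=None):
    s=sense(); e=s['eef_pos']; d=np.array([x,y,e[2] if z is None else z])-e
    print('t',s['clock'],'tcp',e.round(1),'rot',np.round(s['tcp_rot'],3),'q',np.round(s['qpos'],2),'F',np.round(s['contact_force'],1),'op',round(s['opening']*85.4,1),'tool shift',to_tool(d),flush=True)
if __name__=='__main__':
    a=sys.argv[1]; xy=P[a] if a in P else tuple(map(float,a.split(',')))
    show(*xy,float(sys.argv[2]) if len(sys.argv)>2 else None)
E
python3 go.py pile 240; python3 -m creep '[{"z":-44,"hand":55}]'; python3 go.py pile 240
```

```text
t 0.1 tcp [215.2 586.3 195.9] rot [-3.14  0.    2.79] q [ 1.22  0.35  1.63 -0.    1.16 -0.  ] F [-0.8 -0.7  0.2] op 85.4 tool shift [-449.9 -290.6  -43.7]
t 0.1 tcp [215.2 586.3 195.9] rot [-3.14  0.    2.79] q [ 1.22  0.35  1.63 -0.    1.16 -0.  ] F [-0.8 -0.7  0.2] op 85.4 tool shift [-449.9 -290.6  -43.7]schema error: expected keys x, y, z, rx, ry, rz, hand
```

```bash
python3 -m creep '[{"x":0,"y":0,"z":-44,"rx":0,"ry":0,"rz":0,"hand":55}]'; python3 go.py pile 240
```

```text
clock: 0.22
eef_pos: [214.5, 584.3, 237.2]
tcp_rot: [-3.134, -0.0, 2.79]
contact_force: [0.3, 0.5, 0.1]
opening: 0.817
grasp_force: 0.0
t 0.225 tcp [214.5 584.3 237.2] rot [-3.134 -0.     2.79 ] q [ 1.22  0.32  1.59  0.    1.24 -0.  ] F [0.3 0.5 0.1] op 69.7 tool shift [-450.  -288.4   -0.6]
```

```bash
python3 -m creep '[{"x":-40,"y":-26,"z":0,"rx":0,"ry":0,"rz":0,"hand":55},{"x":-40,"y":-26,"z":0,"rx":0,"ry":0,"rz":0,"hand":55},{"x":-40,"y":-26,"z":0,"rx":0,"ry":0,"rz":0,"hand":55},{"x":-40,"y":-26,"z":0,"rx":0,"ry":0,"rz":0,"hand":55},{"x":-40,"y":-26,"z":0,"rx":0,"ry":0,"rz":0,"hand":55},{"x":-40,"y":-26,"z":0,"rx":0,"ry":0,"rz":0,"hand":55},{"x":-40,"y":-26,"z":0,"rx":0,"ry":0,"rz":0,"hand":55},{"x":-40,"y":-26,"z":0,"rx":0,"ry":0,"rz":0,"hand":55},{"x":-40,"y":-26,"z":0,"rx":0,"ry":0,"rz":0,"hand":55},{"x":-40,"y":-26,"z":0,"rx":0,"ry":0,"rz":0,"hand":55},{"x":-40,"y":-26,"z":0,"rx":0,"ry":0,"rz":0,"hand":55},{"x":0,"y":0,"z":0,"rx":0,"ry":0,"rz":0,"hand":55},{"x":0,"y":0,"z":0,"rx":0,"ry":0,"rz":0,"hand":55}]'; python3 go.py pile 145
```

```text
clock: 1.85
eef_pos: [529.3, 166.8, 240.2]
tcp_rot: [-3.141, -0.001, 2.789]
contact_force: [-0.1, 0.2, -0.8]
opening: 0.641
grasp_force: 0.0
t 1.85 tcp [529.3 166.8 240.2] rot [-3.141e+00 -1.000e-03  2.789e+00] q [ 0.3   0.2   1.73  0.    1.2  -0.92] F [-0.1  0.2 -0.8] op 54.8 tool shift [-10.6  -4.9  95.2]
```

```bash
python3 -m creep '[{"x":-10.6,"y":-4.9,"z":0,"rx":0,"ry":0,"rz":0,"hand":55},{"x":0,"y":0,"z":20,"rx":0,"ry":0,"rz":0,"hand":55},{"x":0,"y":0,"z":25,"rx":0,"ry":0,"rz":0,"hand":55},{"x":0,"y":0,"z":25,"rx":0,"ry":0,"rz":0,"hand":55},{"x":0,"y":0,"z":25,"rx":0,"ry":0,"rz":0,"hand":55},{"x":0,"y":0,"z":0,"rx":0,"ry":0,"rz":0,"hand":55},{"x":0,"y":0,"z":0,"rx":0,"ry":0,"rz":0,"hand":55}]' 20; python3 go.py pile 145
python3 - <<'E'
from h import *
f=grab_frame('scene'); t=grab_frame('top'); s=np.zeros((560,800,3),np.uint8)
s[:,:400]=cv2.resize(f[90:202,155:235],(400,560),interpolation=2); s[:,400:]=cv2.resize(t[170:254,145:205],(400,560),interpolation=2)
cv2.imwrite('pics/c1.png',s[:,:,::-1])
E
```

```text
clock: 2.72
eef_pos: [538.7, 158.8, 146.5]
tcp_rot: [3.141, 0.001, 2.791]
contact_force: [0.6, -0.2, 0.1]
opening: 0.641
grasp_force: 0.0
t 2.725 tcp [538.7 158.8 146.5] rot [3.141e+00 1.000e-03 2.791e+00] q [ 0.28  0.31  1.82 -0.    1.01 -0.94] F [ 0.6 -0.2  0.1] op 54.8 tool shift [ 1.  -0.7  1.5]
```

View pics/c1.png

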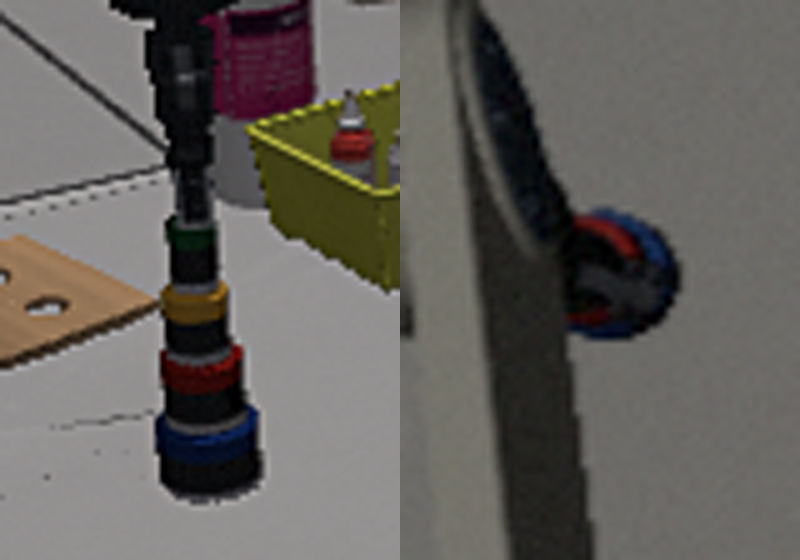

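Run:
```python
from h import *
for s in(1,-1):
  for z in (150,155,165,175): 
    X=np.array([538.7,158.8,z])+s*27.5*np.array([.344,.939,0]); X2=X+s*14*np.array([.344,.939,0])
    print(s,z,proj('scene',X).round(1),proj('scene',X2).round(1),proj('top',X).round(1))
f=grab_frame('scene'); print(f[120:160,190:196].mean(2).round().astype(int).tolist())
```

```text
1 150 [193.  137.9] [192.7 136.1] [160.1 205.6]
1 155 [192.9 136.4] [192.6 134.6] [159.7 205.5]
1 165 [192.6 133.3] [192.3 131.5] [158.9 205.3]
1 175 [192.3 130.2] [192.  128.4] [158.1 205.1]
-1 150 [194.1 145.5] [194.4 147.5] [177.4 212. ]
-1 155 [194.  143.9] [194.3 145.9] [177.1 211.9]
-1 165 [193.7 140.7] [194.  142.7] [176.4 211.8]
-1 175 [193.4 137.5] [193.7 139.5] [175.8 211.6]
[[11, 19, 17, 20, 14, 16], [12, 22, 19, 20, 18, 12], [6, 13, 11, 10, 7, 8], [13, 4, 6, 8, 9, 12], [63, 3, 9, 12, 11, 25], [55, 21, 11, 13, 7, 23], [52, 18, 13, 28, 9, 23], [49, 16, 7, 12, 10, 14], [49, 29, 11, 11, 11, 17], [47, 29, 5, 10, 12, 16], [35, 31, 7, 9, 10, 15], [78, 44, 7, 14, 24, 9], [75, 45, 4, 10, 11, 6], [54, 61, 6, 8, 9, 11], [55, 66, 40, 42, 44, 56], [26, 60, 72, 68, 56, 53], [13, 13, 11, 9, 8, 11], [12, 15, 15, 12, 16, 13], [13, 18, 20, 15, 17, 13], [13, 13, 18, 19, 19, 11], [9, 19, 12, 12, 10, 12], [8, 11, 14, 12, 11, 13], [6, 14, 12, 8, 13, 10], [6, 12, 12, 9, 13, 7], [7, 11, 10, 11, 11, 13], [5, 7, 9, 9, 6, 9], [20, 18, 17, 14, 18, 18], [64, 69, 68, 59, 74, 69], [61, 65, 64, 67, 67, 64], [56, 53, 55, 55, 53, 55], [57, 54, 55, 55, 55, 50], [45, 45, 45, 47, 45, 46], [46, 49, 47, 48, 47, 46], [48, 48, 48, 50, 47, 50], [29, 38, 40, 40, 37, 28], [8, 5, 8, 7, 10, 9], [8, 12, 9, 13, 13, 11], [11, 11, 14, 12, 11, 14], [7, 12, 11, 10, 17, 9], [7, 12, 9, 9, 9, 9]]
```

Run:
```python
from h import *
f=grab_frame('scene'); b=cv2.imread('pics/scene0.png')[:,:,::-1]
g=lambda a:cv2.resize((255*(a[105:165,173:213]/255.)**0.45).astype(np.uint8),(400,600),interpolation=cv2.INTER_NEAREST)
cv2.imwrite('pics/c2.png',np.hstack([g(b),g(f)])[:,:,::-1])
```

```text
(no output)
```

View pics/c2.png

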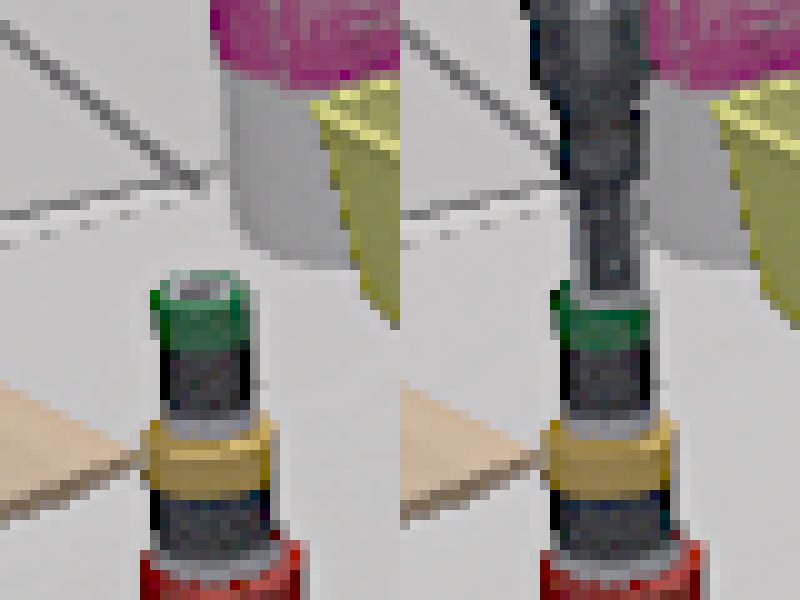

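Run:
```python
from h import *
e=np.array([215.4,586.7,196.6]); 
for z in (0,13,40): print(z,proj('scene',e+[0,0,z]).round(1),[proj('scene',e+s*45*np.array([.344,.939,0])+[0,0,z]).round(1) for s in(1,-1)])
b=cv2.imread('pics/scene0.png')[:,:,::-1]; f=grab_frame('scene')
g=lambda a:cv2.resize((255*(a/255.)**0.45).astype(np.uint8),(400,600),interpolation=cv2.INTER_NEAREST)
cv2.imwrite('pics/c3.png',np.hstack([g(b[35:125,13:73]),g(f[35:155,150:230])])[:,:,::-1])
```

```text
0 [ 49.5 104.7] [array([ 52.1, 100.2]), array([ 46.8, 109.5])]
13 [ 48.6 101. ] [array([51.2, 96.5]), array([ 45.9, 105.6])]
40 [46.7 93. ] [array([49.4, 88.7]), array([44. , 97.5])]
```

View pics/c3.png

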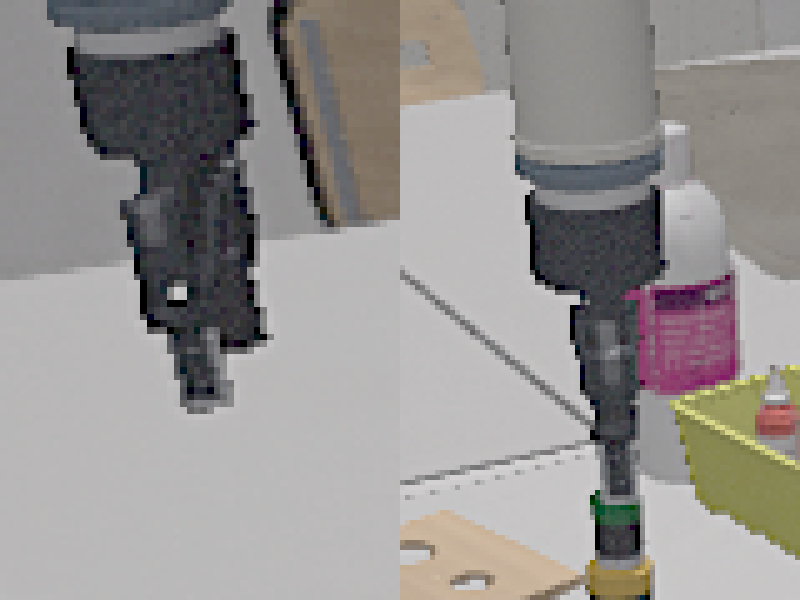

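The image puts the fingertips about 30 mm higher than the reported TCP implies, both here and at the start. At a 55 mm opening the fingers straddle even the yellow saw, so I can lower 20 mm safely and check again.

```bash
python3 -m creep '[{"x":1,"y":-0.7,"z":10,"rx":0,"ry":0,"rz":0,"hand":55},{"x":0,"y":0,"z":10,"rx":0,"ry":0,"rz":0,"hand":55},{"x":0,"y":0,"z":0,"rx":0,"ry":0,"rz":0,"hand":55},{"x":0,"y":0,"z":0,"rx":0,"ry":0,"rz":0,"hand":55}]'; python3 go.py pile 145
python3 - <<'E'
from h import *
f=grab_frame('scene'); t=grab_frame('top')
g=lambda a:cv2.resize((255*(a/255.)**0.45).astype(np.uint8),(400,600),interpolation=cv2.INTER_NEAREST)
cv2.imwrite('pics/c4.png',np.hstack([g(f[95:185,163:223]),g(t[180:240,155:195])])[:,:,::-1])
E
```

```text
clock: 3.48
eef_pos: [536.9, 158.0, 125.4]
tcp_rot: [-3.141, -0.0, 2.79]
contact_force: [0.7, 0.6, -0.5]
opening: 0.648
grasp_force: 0.0
t 3.475 tcp [536.9 158.  125.4] rot [-3.141 -0.     2.79 ] q [ 0.28  0.33  1.84 -0.    0.97 -0.94] F [ 0.7  0.6 -0.5] op 55.3 tool shift [ -0.4   0.6 -19.6]
```

View pics/c4.png

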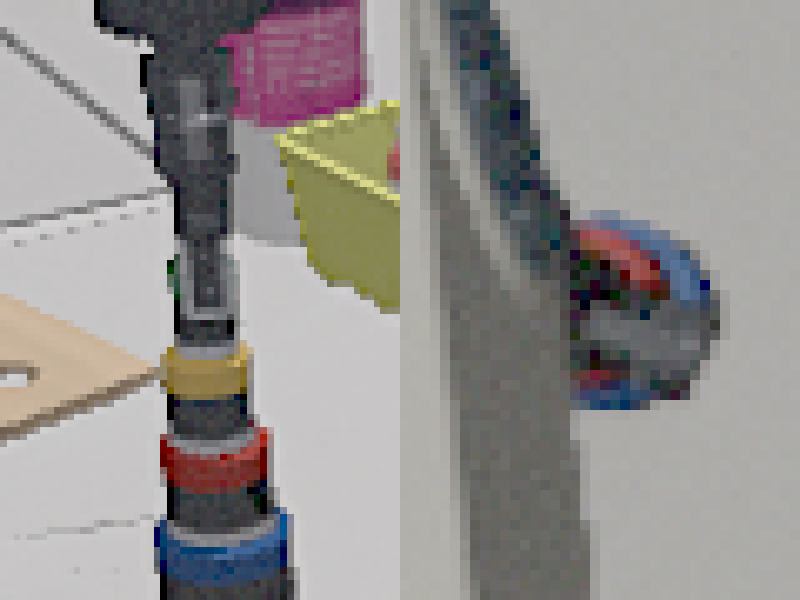

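The tip now sits in front of the green saw at row 143, which is about z=161. So the real tips are roughly 35 mm above the reported TCP at this opening. I'll lower another 8 mm and grip.

```bash
python3 -m creep '[{"x":-0.4,"y":0.6,"z":8,"rx":0,"ry":0,"rz":0,"hand":55},{"x":0,"y":0,"z":0,"rx":0,"ry":0,"rz":0,"hand":40},{"x":0,"y":0,"z":0,"rx":0,"ry":0,"rz":0,"hand":34},{"x":0,"y":0,"z":0,"rx":0,"ry":0,"rz":0,"hand":30},{"x":0,"y":0,"z":0,"rx":0,"ry":0,"rz":0,"hand":26},{"x":0,"y":0,"z":0,"rx":0,"ry":0,"rz":0,"hand":22},{"x":0,"y":0,"z":0,"rx":0,"ry":0,"rz":0,"hand":22}]' 40; python3 go.py green 260
```

```text
clock: 4.45
eef_pos: [537.6, 158.5, 117.7]
tcp_rot: [3.141, 0.0, 2.79]
contact_force: [0.7, -0.0, 1.4]
opening: 0.332
grasp_force: 39.3
t 4.45 tcp [537.6 158.5 117.7] rot [3.141 0.    2.79 ] q [ 0.28  0.34  1.84  0.    0.95 -0.93] F [ 0.7 -0.   1.4] op 28.4 tool shift [ -52.  -256.1 -142.3]
```

```bash
python3 -m creep '[{"x":0,"y":0,"z":-10,"rx":0,"ry":0,"rz":0,"hand":22},{"x":0,"y":0,"z":-20,"rx":0,"ry":0,"rz":0,"hand":22},{"x":0,"y":0,"z":-10,"rx":0,"ry":0,"rz":0,"hand":22},{"x":-4,"y":-16,"z":0,"rx":0,"ry":0,"rz":0,"hand":22},{"x":-6,"y":-30,"z":0,"rx":0,"ry":0,"rz":0,"hand":22},{"x":-6,"y":-30,"z":0,"rx":0,"ry":0,"rz":0,"hand":22},{"x":-6,"y":-30,"z":0,"rx":0,"ry":0,"rz":0,"hand":22},{"x":-6,"y":-30,"z":0,"rx":0,"ry":0,"rz":0,"hand":22},{"x":-6,"y":-30,"z":0,"rx":0,"ry":0,"rz":0,"hand":22},{"x":-6,"y":-30,"z":0,"rx":0,"ry":0,"rz":0,"hand":22},{"x":-6,"y":-30,"z":0,"rx":0,"ry":0,"rz":0,"hand":22},{"x":-6,"y":-30,"z":0,"rx":0,"ry":0,"rz":0,"hand":22},{"x":0,"y":0,"z":0,"rx":0,"ry":0,"rz":0,"hand":22},{"x":0,"y":0,"z":0,"rx":0,"ry":0,"rz":0,"hand":22}]'; python3 go.py green 100
python3 - <<'E'
from h import *
f=grab_frame('scene'); t=grab_frame('top'); cv2.imwrite('pics/t5.png',t[:,:,::-1]); cv2.imwrite('pics/s5.png',f[:,:,::-1])
for c in HUE: print(c,'top pile',blobs(mask(t,c),(155,195,195,227)),'sc pile',blobs(mask(f,c),(180,125,206,195)))
g=lambda a:cv2.resize((255*(a/255.)**0.45).astype(np.uint8),(400,600),interpolation=cv2.INTER_NEAREST)
cv2.imwrite('pics/c5.png',np.hstack([g(f[110:260,170:270]),g(t[170:260,220:280])])[:,:,::-1])
E
```

```text
clock: 6.2
eef_pos: [497.5, -99.8, 157.2]
tcp_rot: [3.142, -0.001, 2.789]
contact_force: [-0.7, 0.6, -1.0]
opening: 0.331
grasp_force: 39.6
t 6.2 tcp [497.5 -99.8 157.2] rot [ 3.142e+00 -1.000e-03  2.789e+00] q [-0.2   0.22  1.92  0.    1.01 -1.42] F [-0.7  0.6 -1. ] op 28.3 tool shift [-0.7  0.3 57.2]
red top pile [(54, [176.65, 209.63], [169, 202, 12, 16])] sc pile [(88, [194.74, 164.25], [187, 159, 17, 10])]
yellow top pile [(118, [169.8, 209.89], [163, 204, 14, 13])] sc pile [(100, [193.28, 149.84], [187, 145, 14, 10])]
green top pile [] sc pile []
blue top pile [(55, [181.55, 209.73], [175, 202, 11, 18])] sc pile [(54, [196.37, 176.22], [186, 171, 20, 8]), (20, [196.2, 180.55], [190, 180, 13, 2])]
```

View pics/c5.png

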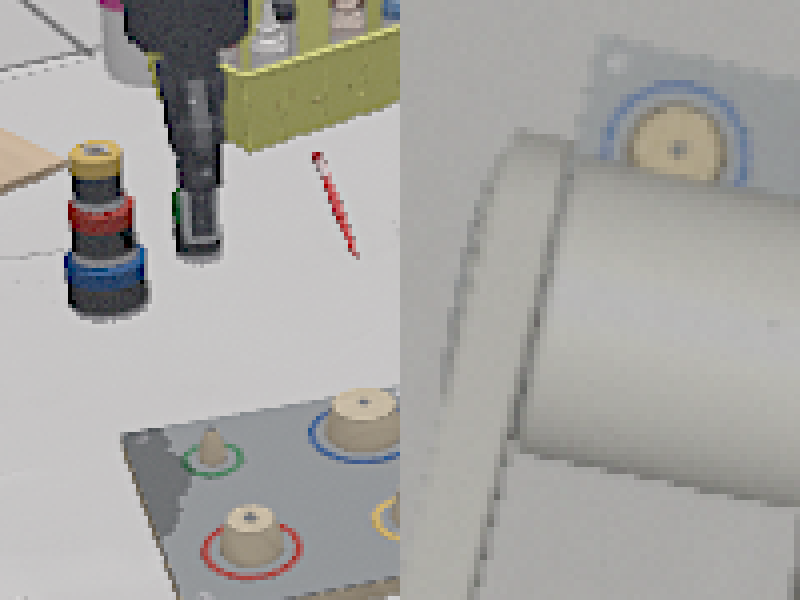

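Green is held upright at scene (219,174 bottom) and the pile is undisturbed. I'll lower to just above the plug, then check alignment.

```bash
python3 -m creep '[{"x":-0.7,"y":0,"z":15,"rx":0,"ry":0,"rz":0,"hand":22},{"x":0,"y":0,"z":30,"rx":0,"ry":0,"rz":0,"hand":22},{"x":0,"y":0,"z":30,"rx":0,"ry":0,"rz":0,"hand":22},{"x":0,"y":0,"z":30,"rx":0,"ry":0,"rz":0,"hand":22},{"x":0,"y":0,"z":13,"rx":0,"ry":0,"rz":0,"hand":22},{"x":0,"y":0,"z":0,"rx":0,"ry":0,"rz":0,"hand":22},{"x":0,"y":0,"z":0,"rx":0,"ry":0,"rz":0,"hand":22}]'; python3 go.py green 4
python3 - <<'E'
from h import *
f=grab_frame('scene'); z=sense()['eef_pos'][2]+14.3
print('expected rim front, rim ctr',proj('scene',[498.2-6,-99.8-14,z]),proj('scene',[498.2,-99.8,z]),'plug top',proj('scene',[498.2,-99.8,42]))
g=lambda a:cv2.resize((255*(a/255.)**0.45).astype(np.uint8),(600,600),interpolation=cv2.INTER_NEAREST)
cv2.imwrite('pics/c6.png',g(f[180:240,190:250])[:,:,::-1])
E
```

```text
clock: 7.18
eef_pos: [499.5, -100.0, 40.3]
tcp_rot: [3.141, 0.001, 2.79]
contact_force: [0.6, -0.8, -0.5]
opening: 0.328
grasp_force: 39.6
t 7.175 tcp [ 499.5 -100.    40.3] rot [3.141e+00 1.000e-03 2.790e+00] q [-0.2   0.39  2.   -0.    0.75 -1.42] F [ 0.6 -0.8 -0.5] op 28.0 tool shift [ 1.4 -0.2 36.3]
expected rim front, rim ctr [222.21023036 216.22993986] [221.88563499 213.09064851] plug top [222.14043247 217.2260357 ]
```

View pics/c6.png

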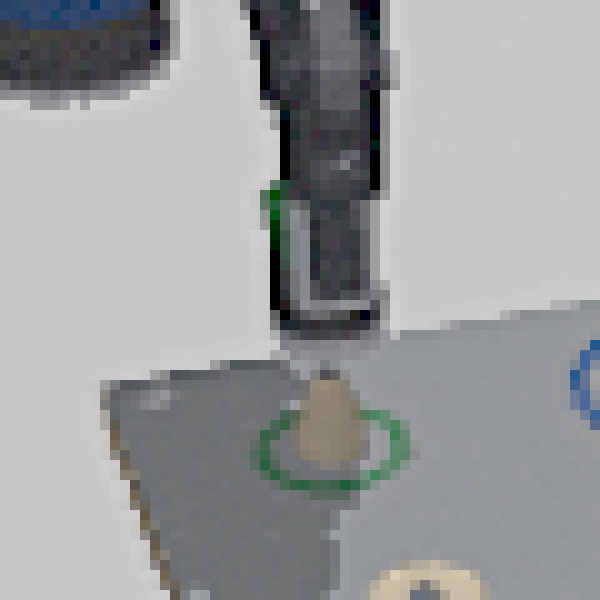

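Green's rim (about row 215) lines up with its plug (col 223), as predicted. Lowering onto it.

```bash
python3 -m creep '[{"x":1,"y":0,"z":12,"rx":0,"ry":0,"rz":0,"hand":22},{"x":0,"y":0,"z":12,"rx":0,"ry":0,"rz":0,"hand":22},{"x":0,"y":0,"z":8,"rx":0,"ry":0,"rz":0,"hand":22},{"x":0,"y":0,"z":2,"rx":0,"ry":0,"rz":0,"hand":22},{"x":0,"y":0,"z":0,"rx":0,"ry":0,"rz":0,"hand":22}]'; python3 go.py green 4
```

```text
clock: 7.85
eef_pos: [497.8, -99.6, 5.3]
tcp_rot: [3.142, -0.0, 2.79]
contact_force: [0.1, 1.3, -1.9]
opening: 0.326
grasp_force: 39.7
t 7.85 tcp [497.8 -99.6   5.3] rot [ 3.142 -0.     2.79 ] q [-0.2   0.45  2.02  0.    0.67 -1.42] F [ 0.1  1.3 -1.9] op 27.8 tool shift [-0.5 -0.1  1.3]
```

```bash
python3 -m creep '[{"x":0,"y":0,"z":1,"rx":0,"ry":0,"rz":0,"hand":22},{"x":0,"y":0,"z":1,"rx":0,"ry":0,"rz":0,"hand":22},{"x":0,"y":0,"z":0,"rx":0,"ry":0,"rz":0,"hand":22}]'; python3 go.py green 4
```

```text
clock: 8.22
eef_pos: [498.0, -99.6, 3.8]
tcp_rot: [3.141, 0.0, 2.79]
contact_force: [1.3, 2.3, 1.8]
opening: 0.328
grasp_force: 40.0
t 8.225 tcp [498.  -99.6   3.8] rot [3.141 0.    2.79 ] q [-0.2   0.45  2.02  0.    0.67 -1.42] F [1.3 2.3 1.8] op 28.0 tool shift [-0.2 -0.1 -0.2]
```

```bash
python3 -m creep '[{"x":0,"y":0,"z":0,"rx":0,"ry":0,"rz":0,"hand":34},{"x":0,"y":0,"z":0,"rx":0,"ry":0,"rz":0,"hand":48},{"x":0,"y":0,"z":0,"rx":0,"ry":0,"rz":0,"hand":60},{"x":0,"y":0,"z":0,"rx":0,"ry":0,"rz":0,"hand":60},{"x":0,"y":0,"z":-20,"rx":0,"ry":0,"rz":0,"hand":60},{"x":0,"y":0,"z":-30,"rx":0,"ry":0,"rz":0,"hand":60},{"x":0,"y":0,"z":-40,"rx":0,"ry":0,"rz":0,"hand":60},{"x":0,"y":0,"z":-40,"rx":0,"ry":0,"rz":0,"hand":60},{"x":0,"y":0,"z":-30,"rx":0,"ry":0,"rz":0,"hand":60},{"x":0,"y":0,"z":0,"rx":0,"ry":0,"rz":0,"hand":60}]'; python3 go.py pile 160
python3 - <<'E'
from h import *
f=grab_frame('scene'); t=grab_frame('top')
for c in('green','yellow'): print(c,blobs(mask(f,c),(205,190,240,240)),blobs(mask(t,c),(155,195,195,227)))
print('exp green back ctr',proj('scene',[498.2,-99.8,62]),'yellow exp top',proj('top',[537.5,158.5,132]))
E
```

```text
clock: 9.48
eef_pos: [499.4, -100.0, 165.8]
tcp_rot: [3.141, 0.005, 2.79]
contact_force: [-0.7, 0.2, -0.4]
opening: 0.704
grasp_force: 0.0
t 9.475 tcp [ 499.4 -100.   165.8] rot [3.141 0.005 2.79 ] q [-0.2   0.21  1.91 -0.    1.02 -1.42] F [-0.7  0.2 -0.4] op 60.1 tool shift [ 53.4 255.8   5.8]
green [(16, [227.62, 225.69], [223, 222, 8, 7]), (16, [223.31, 212.5], [219, 209, 8, 6])] []
yellow [(8, [229.5, 237.75], [228, 237, 5, 3])] [(119, [169.8, 209.85], [163, 204, 14, 13])]
exp green back ctr [221.74223022 210.76317549] yellow exp top [170.0698326  209.52601674]
```

```bash
python3 -m creep '[{"x":5,"y":16,"z":0,"rx":0,"ry":0,"rz":0,"hand":60},{"x":6,"y":30,"z":0,"rx":0,"ry":0,"rz":0,"hand":60},{"x":6,"y":30,"z":0,"rx":0,"ry":0,"rz":0,"hand":60},{"x":6,"y":30,"z":0,"rx":0,"ry":0,"rz":0,"hand":60},{"x":6,"y":30,"z":0,"rx":0,"ry":0,"rz":0,"hand":60},{"x":6,"y":30,"z":0,"rx":0,"ry":0,"rz":0,"hand":60},{"x":6,"y":30,"z":0,"rx":0,"ry":0,"rz":0,"hand":60},{"x":6,"y":30,"z":0,"rx":0,"ry":0,"rz":0,"hand":60},{"x":6,"y":30,"z":0,"rx":0,"ry":0,"rz":0,"hand":60},{"x":0,"y":0,"z":0,"rx":0,"ry":0,"rz":0,"hand":60},{"x":0,"y":0,"z":0,"rx":0,"ry":0,"rz":0,"hand":60}]'; python3 go.py pile 74
```

```text
clock: 10.95
eef_pos: [535.3, 159.0, 162.6]
tcp_rot: [-3.14, -0.001, 2.791]
contact_force: [-0.2, 0.6, -0.7]
opening: 0.7
grasp_force: 0.0
t 10.95 tcp [535.3 159.  162.6] rot [-3.140e+00 -1.000e-03  2.791e+00] q [ 0.29  0.29  1.81 -0.    1.05 -0.93] F [-0.2  0.6 -0.7] op 59.7 tool shift [-2.3  0.4 88.6]
```

```bash
python3 -m creep '[{"x":-2.3,"y":0,"z":12,"rx":0,"ry":0,"rz":0,"hand":60},{"x":0,"y":0,"z":25,"rx":0,"ry":0,"rz":0,"hand":60},{"x":0,"y":0,"z":25,"rx":0,"ry":0,"rz":0,"hand":60},{"x":0,"y":0,"z":18,"rx":0,"ry":0,"rz":0,"hand":60},{"x":0,"y":0,"z":8,"rx":0,"ry":0,"rz":0,"hand":60},{"x":0,"y":0,"z":0,"rx":0,"ry":0,"rz":0,"hand":60},{"x":0,"y":0,"z":0,"rx":0,"ry":0,"rz":0,"hand":60}]'; python3 go.py pile 74
```

```text
clock: 11.82
eef_pos: [539.1, 158.3, 76.3]
tcp_rot: [3.141, 0.001, 2.79]
contact_force: [0.8, 0.8, 0.3]
opening: 0.703
grasp_force: 0.0
t 11.825 tcp [539.1 158.3  76.3] rot [3.141e+00 1.000e-03 2.790e+00] q [ 0.28  0.4   1.87 -0.    0.87 -0.94] F [0.8 0.8 0.3] op 60.1 tool shift [ 1.6 -0.3  2.3]
```

```bash
python3 -m creep '[{"x":0,"y":0,"z":0,"rx":0,"ry":0,"rz":0,"hand":50},{"x":0,"y":0,"z":0,"rx":0,"ry":0,"rz":0,"hand":44},{"x":0,"y":0,"z":0,"rx":0,"ry":0,"rz":0,"hand":40},{"x":0,"y":0,"z":0,"rx":0,"ry":0,"rz":0,"hand":36},{"x":0,"y":0,"z":0,"rx":0,"ry":0,"rz":0,"hand":32},{"x":0,"y":0,"z":0,"rx":0,"ry":0,"rz":0,"hand":32}]'; python3 go.py yellow 130
```

```text
clock: 12.58
eef_pos: [539.0, 158.5, 76.3]
tcp_rot: [3.141, 0.001, 2.79]
contact_force: [0.1, 1.0, 5.2]
opening: 0.459
grasp_force: 39.7
t 12.575 tcp [539.  158.5  76.3] rot [3.141e+00 1.000e-03 2.790e+00] q [ 0.28  0.4   1.87  0.    0.87 -0.94] F [0.1 1.  5.2] op 39.2 tool shift [-168.5 -346.8  -53.9]
```

```bash
python3 -m creep '[{"x":0,"y":0,"z":-10,"rx":0,"ry":0,"rz":0,"hand":32},{"x":0,"y":0,"z":-20,"rx":0,"ry":0,"rz":0,"hand":32},{"x":0,"y":0,"z":-15,"rx":0,"ry":0,"rz":0,"hand":32},{"x":-9,"y":-17,"z":-9,"rx":0,"ry":0,"rz":0,"hand":32},{"x":-14,"y":-30,"z":0,"rx":0,"ry":0,"rz":0,"hand":32},{"x":-14,"y":-30,"z":0,"rx":0,"ry":0,"rz":0,"hand":32},{"x":-14,"y":-30,"z":0,"rx":0,"ry":0,"rz":0,"hand":32},{"x":-14,"y":-30,"z":0,"rx":0,"ry":0,"rz":0,"hand":32},{"x":-14,"y":-30,"z":0,"rx":0,"ry":0,"rz":0,"hand":32},{"x":-14,"y":-30,"z":0,"rx":0,"ry":0,"rz":0,"hand":32},{"x":-14,"y":-30,"z":0,"rx":0,"ry":0,"rz":0,"hand":32},{"x":-15,"y":-30,"z":0,"rx":0,"ry":0,"rz":0,"hand":32},{"x":-15,"y":-30,"z":0,"rx":0,"ry":0,"rz":0,"hand":32},{"x":-15,"y":-30,"z":0,"rx":0,"ry":0,"rz":0,"hand":32},{"x":-15,"y":-30,"z":0,"rx":0,"ry":0,"rz":0,"hand":32},{"x":0,"y":0,"z":0,"rx":0,"ry":0,"rz":0,"hand":32},{"x":0,"y":0,"z":0,"rx":0,"ry":0,"rz":0,"hand":32}]'; python3 go.py 579.1,-225.5 38
```

```text
clock: 14.7
eef_pos: [574.9, -225.3, 129.4]
tcp_rot: [3.141, -0.001, 2.789]
contact_force: [-0.3, 0.1, -1.5]
opening: 0.454
grasp_force: 40.5
t 14.7 tcp [ 574.9 -225.3  129.4] rot [ 3.141e+00 -1.000e-03  2.789e+00] q [-0.38  0.41  1.71  0.    1.02 -1.59] F [-0.3  0.1 -1.5] op 38.8 tool shift [-4.1  1.3 91.4]
```

```bash
python3 -m creep '[{"x":-3.5,"y":1,"z":15,"rx":0,"ry":0,"rz":0,"hand":32},{"x":0,"y":0,"z":28,"rx":0,"ry":0,"rz":0,"hand":32},{"x":0,"y":0,"z":28,"rx":0,"ry":0,"rz":0,"hand":32},{"x":0,"y":0,"z":18,"rx":0,"ry":0,"rz":0,"hand":32},{"x":0,"y":0,"z":0,"rx":0,"ry":0,"rz":0,"hand":32},{"x":0,"y":0,"z":0,"rx":0,"ry":0,"rz":0,"hand":32}]'; python3 go.py 579.1,-225.5 6.3
python3 - <<'E'
from h import *
f=grab_frame('scene'); e=sense()['eef_pos']; z=e[2]+11.7
print('exp rim ctr',proj('scene',[577.7,-225.2,z]),'plug top',proj('scene',[577.7,-225.2,42]))
g=lambda a:cv2.resize((255*(a/255.)**0.45).astype(np.uint8),(800,600),interpolation=cv2.INTER_NEAREST)
cv2.imwrite('pics/c7.png',g(f[188:248,215:295])[:,:,::-1])
E
```

```text
clock: 15.45
eef_pos: [580.0, -225.4, 41.2]
tcp_rot: [-3.142, 0.001, 2.79]
contact_force: [0.8, 1.1, -0.6]
opening: 0.456
grasp_force: 40.5
t 15.45 tcp [ 580.  -225.4   41.2] rot [-3.142e+00  1.000e-03  2.790e+00] q [-0.37  0.53  1.76  0.    0.86 -1.59] F [ 0.8  1.1 -0.6] op 38.9 tool shift [ 0.8 -0.4 34.9]
exp rim ctr [273.03768061 227.84114541] plug top [273.04115477 231.5862949 ]
```

View pics/c7.png

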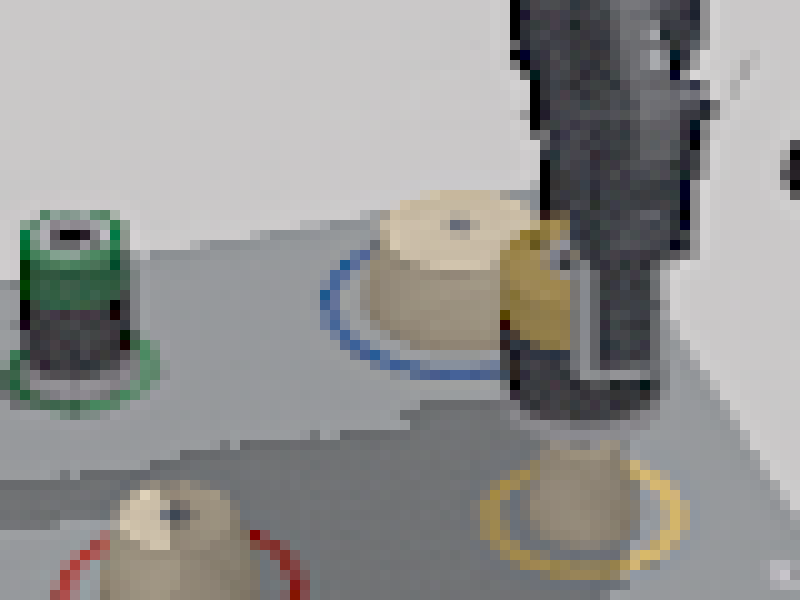

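Green is seated, and yellow sits centred over its plug (cols about 273 for both). Lowering.

```bash
python3 -m creep '[{"x":0.5,"y":0,"z":12,"rx":0,"ry":0,"rz":0,"hand":32},{"x":0,"y":0,"z":12,"rx":0,"ry":0,"rz":0,"hand":32},{"x":0,"y":0,"z":8,"rx":0,"ry":0,"rz":0,"hand":32},{"x":0,"y":0,"z":2,"rx":0,"ry":0,"rz":0,"hand":32},{"x":0,"y":0,"z":1,"rx":0,"ry":0,"rz":0,"hand":32},{"x":0,"y":0,"z":0,"rx":0,"ry":0,"rz":0,"hand":32},{"x":0,"y":0,"z":0,"rx":0,"ry":0,"rz":0,"hand":32}]'; python3 go.py 579.1,-225.5 6.3
```

```text
clock: 16.38
eef_pos: [578.8, -225.2, 6.3]
tcp_rot: [3.142, -0.0, 2.79]
contact_force: [-2.5, 1.5, 7.2]
opening: 0.455
grasp_force: 41.3
t 16.375 tcp [ 578.8 -225.2    6.3] rot [ 3.142 -0.     2.79 ] q [-0.37  0.57  1.77  0.    0.8  -1.59] F [-2.5  1.5  7.2] op 38.9 tool shift [-0.4 -0.2  0. ]
```

Contact, at the predicted height. Releasing and rising, with a 72 mm opening ready for red.

```bash
python3 -m creep '[{"x":0,"y":0,"z":0,"rx":0,"ry":0,"rz":0,"hand":44},{"x":0,"y":0,"z":0,"rx":0,"ry":0,"rz":0,"hand":58},{"x":0,"y":0,"z":0,"rx":0,"ry":0,"rz":0,"hand":66},{"x":0,"y":0,"z":0,"rx":0,"ry":0,"rz":0,"hand":66},{"x":0,"y":0,"z":-20,"rx":0,"ry":0,"rz":0,"hand":72},{"x":0,"y":0,"z":-30,"rx":0,"ry":0,"rz":0,"hand":72},{"x":0,"y":0,"z":-40,"rx":0,"ry":0,"rz":0,"hand":72},{"x":0,"y":0,"z":-30,"rx":0,"ry":0,"rz":0,"hand":72},{"x":10,"y":20,"z":0,"rx":0,"ry":0,"rz":0,"hand":72},{"x":15,"y":30,"z":0,"rx":0,"ry":0,"rz":0,"hand":72},{"x":15,"y":30,"z":0,"rx":0,"ry":0,"rz":0,"hand":72},{"x":15,"y":30,"z":0,"rx":0,"ry":0,"rz":0,"hand":72},{"x":15,"y":30,"z":0,"rx":0,"ry":0,"rz":0,"hand":72},{"x":15,"y":30,"z":0,"rx":0,"ry":0,"rz":0,"hand":72},{"x":15,"y":30,"z":0,"rx":0,"ry":0,"rz":0,"hand":72},{"x":15,"y":30,"z":0,"rx":0,"ry":0,"rz":0,"hand":72},{"x":15,"y":30,"z":0,"rx":0,"ry":0,"rz":0,"hand":72},{"x":0,"y":0,"z":0,"rx":0,"ry":0,"rz":0,"hand":72}]'; python3 go.py pile 130
python3 - <<'E'
from h import *
f=grab_frame('scene'); t=grab_frame('top')
for c in('red','blue'): print(c,blobs(mask(f,c),(180,125,206,195)),blobs(mask(t,c),(155,195,195,227)))
print('yellow',blobs(mask(f,'yellow'),(255,205,295,248)),'exp back',proj('scene',[577.7,-225.2,62]))
print('red exp top',proj('top',[537.5,158.5,88]))
E
```

```text
clock: 18.62
eef_pos: [545.2, 66.0, 125.4]
tcp_rot: [-3.142, -0.001, 2.793]
contact_force: [0.1, -0.8, 0.3]
opening: 0.84
grasp_force: 0.0
t 18.625 tcp [545.2  66.  125.4] rot [-3.142e+00 -1.000e-03  2.793e+00] q [ 0.12  0.32  1.86  0.    0.96 -1.1 ] F [ 0.1 -0.8  0.3] op 71.7 tool shift [38.9 84.3 -4.5]
red [(134, [194.75, 162.43], [187, 157, 17, 12])] []
blue [(53, [196.42, 176.06], [186, 171, 20, 8]), (18, [195.22, 180.61], [190, 180, 12, 2])] [(16, [175.94, 218.94], [171, 218, 11, 3])]
yellow [(162, [272.44, 227.96], [265, 221, 16, 14]), (64, [273.47, 241.39], [263, 235, 21, 11]), (25, [261.48, 208.24], [255, 207, 14, 5]), (19, [259.58, 220.53], [255, 218, 11, 5]), (18, [267.83, 216.28], [266, 213, 4, 7])] exp back [273.03496317 224.91172906]
red exp top [172.92259374 210.23523628]
```

```bash
python3 -m creep '[{"x":13,"y":28,"z":0,"rx":0,"ry":0,"rz":0,"hand":72},{"x":13,"y":28,"z":0,"rx":0,"ry":0,"rz":0,"hand":72},{"x":13,"y":28,"z":0,"rx":0,"ry":0,"rz":0,"hand":72},{"x":0,"y":0,"z":0,"rx":0,"ry":0,"rz":0,"hand":72},{"x":0,"y":0,"z":0,"rx":0,"ry":0,"rz":0,"hand":72}]'; python3 go.py pile 30
```

```text
clock: 19.35
eef_pos: [538.6, 154.9, 125.4]
tcp_rot: [-3.141, -0.0, 2.789]
contact_force: [-0.1, -0.4, -0.0]
opening: 0.847
grasp_force: 0.0
t 19.35 tcp [538.6 154.9 125.4] rot [-3.141 -0.     2.789] q [ 0.28  0.33  1.84 -0.    0.97 -0.94] F [-0.1 -0.4 -0. ] op 72.3 tool shift [ 2.2  3.1 95.4]
```

```bash
python3 -m creep '[{"x":1.5,"y":3,"z":14,"rx":0,"ry":0,"rz":0,"hand":72},{"x":0,"y":0,"z":26,"rx":0,"ry":0,"rz":0,"hand":72},{"x":0,"y":0,"z":26,"rx":0,"ry":0,"rz":0,"hand":72},{"x":0,"y":0,"z":20,"rx":0,"ry":0,"rz":0,"hand":72},{"x":0,"y":0,"z":9,"rx":0,"ry":0,"rz":0,"hand":72},{"x":0,"y":0,"z":0,"rx":0,"ry":0,"rz":0,"hand":72},{"x":0,"y":0,"z":0,"rx":0,"ry":0,"rz":0,"hand":72}]'; python3 go.py pile 30
```

```text
clock: 20.23
eef_pos: [538.9, 159.2, 31.1]
tcp_rot: [3.141, 0.001, 2.79]
contact_force: [0.1, -0.1, 0.1]
opening: 0.841
grasp_force: 0.0
t 20.225 tcp [538.9 159.2  31.1] rot [3.141e+00 1.000e-03 2.790e+00] q [ 0.28  0.47  1.9  -0.    0.78 -0.93] F [ 0.1 -0.1  0.1] op 71.9 tool shift [ 1.  -1.2  1.1]
```

```bash
python3 -m creep '[{"x":0,"y":0,"z":0,"rx":0,"ry":0,"rz":0,"hand":62},{"x":0,"y":0,"z":0,"rx":0,"ry":0,"rz":0,"hand":55},{"x":0,"y":0,"z":0,"rx":0,"ry":0,"rz":0,"hand":51},{"x":0,"y":0,"z":0,"rx":0,"ry":0,"rz":0,"hand":47},{"x":0,"y":0,"z":0,"rx":0,"ry":0,"rz":0,"hand":43},{"x":0,"y":0,"z":0,"rx":0,"ry":0,"rz":0,"hand":43}]'; python3 go.py red 100
```

```text
clock: 20.98
eef_pos: [539.1, 159.6, 31.6]
tcp_rot: [3.14, 0.001, 2.79]
contact_force: [-0.5, 1.2, 9.3]
opening: 0.587
grasp_force: 40.0
t 20.975 tcp [539.1 159.6  31.6] rot [3.14e+00 1.00e-03 2.79e+00] q [ 0.29  0.47  1.89  0.    0.78 -0.93] F [-0.5  1.2  9.3] op 50.2 tool shift [ -64.8 -361.6  -68.7]
```

```bash
python3 -m creep '[{"x":0,"y":0,"z":-10,"rx":0,"ry":0,"rz":0,"hand":43},{"x":0,"y":0,"z":-20,"rx":0,"ry":0,"rz":0,"hand":43},{"x":0,"y":0,"z":-25,"rx":0,"ry":0,"rz":0,"hand":43},{"x":0,"y":0,"z":-10,"rx":0,"ry":0,"rz":0,"hand":43},{"x":-3,"y":-16,"z":0,"rx":0,"ry":0,"rz":0,"hand":43},{"x":-5.5,"y":-30,"z":0,"rx":0,"ry":0,"rz":0,"hand":43},{"x":-5.5,"y":-30,"z":0,"rx":0,"ry":0,"rz":0,"hand":43},{"x":-5.5,"y":-30,"z":0,"rx":0,"ry":0,"rz":0,"hand":43},{"x":-5.5,"y":-30,"z":0,"rx":0,"ry":0,"rz":0,"hand":43},{"x":-5.5,"y":-30,"z":0,"rx":0,"ry":0,"rz":0,"hand":43},{"x":-5.5,"y":-30,"z":0,"rx":0,"ry":0,"rz":0,"hand":43},{"x":-5.5,"y":-30,"z":0,"rx":0,"ry":0,"rz":0,"hand":43},{"x":-5.5,"y":-30,"z":0,"rx":0,"ry":0,"rz":0,"hand":43},{"x":-5.5,"y":-30,"z":0,"rx":0,"ry":0,"rz":0,"hand":43},{"x":-5.5,"y":-30,"z":0,"rx":0,"ry":0,"rz":0,"hand":43},{"x":-5.5,"y":-30,"z":0,"rx":0,"ry":0,"rz":0,"hand":43},{"x":-3,"y":-15,"z":0,"rx":0,"ry":0,"rz":0,"hand":43},{"x":0,"y":0,"z":0,"rx":0,"ry":0,"rz":0,"hand":43},{"x":0,"y":0,"z":0,"rx":0,"ry":0,"rz":0,"hand":43}]'; python3 go.py 476.5,-202.5 36
```

```text
clock: 23.35
eef_pos: [476.1, -201.9, 95.3]
tcp_rot: [3.141, -0.001, 2.79]
contact_force: [0.2, 0.3, -1.3]
opening: 0.58
grasp_force: 42.0
t 23.35 tcp [ 476.1 -201.9   95.3] rot [ 3.141e+00 -1.000e-03  2.790e+00] q [-0.4   0.31  1.95  0.    0.88 -1.62] F [ 0.2  0.3 -1.3] op 49.5 tool shift [-0.6 -0.5 59.3]
```

```bash
python3 -m creep '[{"x":-0.6,"y":-0.5,"z":15,"rx":0,"ry":0,"rz":0,"hand":43},{"x":0,"y":0,"z":25,"rx":0,"ry":0,"rz":0,"hand":43},{"x":0,"y":0,"z":18,"rx":0,"ry":0,"rz":0,"hand":43},{"x":0,"y":0,"z":0,"rx":0,"ry":0,"rz":0,"hand":43},{"x":0,"y":0,"z":0,"rx":0,"ry":0,"rz":0,"hand":43}]'; python3 go.py 476.5,-202.5 5.4
python3 - <<'E'
from h import *
f=grab_frame('scene'); e=sense()['eef_pos']; z=e[2]+12.6
print('exp rim ctr',proj('scene',[475.2,-202.2,z]),'plug top',proj('scene',[475.2,-202.2,42]))
g=lambda a:cv2.resize((255*(a/255.)**0.45).astype(np.uint8),(800,600),interpolation=cv2.INTER_NEAREST)
cv2.imwrite('pics/c8.png',g(f[198:258,200:280])[:,:,::-1])
E
```

```text
clock: 23.98
eef_pos: [477.0, -202.9, 37.7]
tcp_rot: [3.142, -0.0, 2.79]
contact_force: [0.2, 0.0, -1.2]
opening: 0.582
grasp_force: 42.0
t 23.975 tcp [ 477.  -202.9   37.7] rot [ 3.142 -0.     2.79 ] q [-0.41  0.4   1.99  0.    0.75 -1.62] F [ 0.2  0.  -1.2] op 49.7 tool shift [ 0.6  0.2 32.3]
exp rim ctr [232.18324265 236.50089622] plug top [232.32999735 239.38947779]
```

View pics/c8.png

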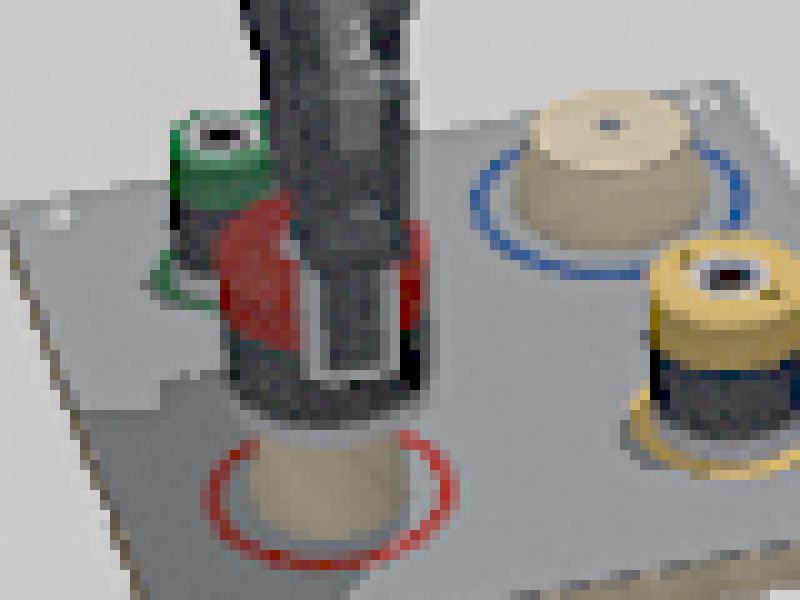

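Green and yellow are seated, and red is centred over its ring (col 233). Lowering.

```bash
python3 -m creep '[{"x":0.4,"y":0,"z":12,"rx":0,"ry":0,"rz":0,"hand":43},{"x":0,"y":0,"z":12,"rx":0,"ry":0,"rz":0,"hand":43},{"x":0,"y":0,"z":6,"rx":0,"ry":0,"rz":0,"hand":43},{"x":0,"y":0,"z":2,"rx":0,"ry":0,"rz":0,"hand":43},{"x":0,"y":0,"z":0.5,"rx":0,"ry":0,"rz":0,"hand":43},{"x":0,"y":0,"z":0,"rx":0,"ry":0,"rz":0,"hand":43},{"x":0,"y":0,"z":0,"rx":0,"ry":0,"rz":0,"hand":43}]'; python3 go.py 476.5,-202.5 5.4
```

```text
clock: 24.9
eef_pos: [476.5, -202.3, 5.6]
tcp_rot: [3.14, -0.0, 2.789]
contact_force: [-1.3, 7.3, 16.0]
opening: 0.583
grasp_force: 43.8
t 24.9 tcp [ 476.5 -202.3    5.6] rot [ 3.14  -0.     2.789] q [-0.41  0.46  2.    0.    0.68 -1.62] F [-1.3  7.3 16. ] op 49.8 tool shift [-0.1 -0.2  0.2]
```

```bash
python3 -m creep '[{"x":0,"y":0,"z":0,"rx":0,"ry":0,"rz":0,"hand":54},{"x":0,"y":0,"z":0,"rx":0,"ry":0,"rz":0,"hand":64},{"x":0,"y":0,"z":0,"rx":0,"ry":0,"rz":0,"hand":72},{"x":0,"y":0,"z":0,"rx":0,"ry":0,"rz":0,"hand":72},{"x":0,"y":0,"z":-20,"rx":0,"ry":0,"rz":0,"hand":72},{"x":0,"y":0,"z":-30,"rx":0,"ry":0,"rz":0,"hand":85},{"x":0,"y":0,"z":-30,"rx":0,"ry":0,"rz":0,"hand":85},{"x":0,"y":0,"z":-20,"rx":0,"ry":0,"rz":0,"hand":85},{"x":5,"y":20,"z":0,"rx":0,"ry":0,"rz":0,"hand":85},{"x":6,"y":34,"z":0,"rx":0,"ry":0,"rz":0,"hand":85},{"x":6,"y":34,"z":0,"rx":0,"ry":0,"rz":0,"hand":85},{"x":6,"y":34,"z":0,"rx":0,"ry":0,"rz":0,"hand":85},{"x":6,"y":34,"z":0,"rx":0,"ry":0,"rz":0,"hand":85},{"x":6,"y":34,"z":0,"rx":0,"ry":0,"rz":0,"hand":85},{"x":6,"y":34,"z":0,"rx":0,"ry":0,"rz":0,"hand":85},{"x":0,"y":0,"z":0,"rx":0,"ry":0,"rz":0,"hand":85},{"x":0,"y":0,"z":0,"rx":0,"ry":0,"rz":0,"hand":85}]'; python3 go.py pile 100
python3 - <<'E'
from h import *
f=grab_frame('scene'); t=grab_frame('top')
print(blobs(mask(f,'blue'),(180,125,212,195)),blobs(mask(t,'blue'),(155,190,200,232)))
print('exp',proj('top',[537.5,158.5,44]),proj('scene',[537.5,158.5,44]))
for c,x,y in(('red',475.2,-202.2),('yellow',577.7,-225.2),('green',498.2,-99.8)):
    p=proj('scene',[x,y,62]); b=[int(v) for v in(p[0]-15,p[1]-12,p[0]+15,p[1]+16)]; print(c,p.round(1),blobs(mask(f,c),b)[:2])
E
```

```text
clock: 27.02
eef_pos: [514.8, 21.0, 105.0]
tcp_rot: [-3.141, -0.0, 2.79]
contact_force: [0.6, -0.7, -0.1]
opening: 0.999
grasp_force: 0.0
t 27.025 tcp [514.8  21.  105. ] rot [-3.141 -0.     2.79 ] q [ 0.04  0.3   1.95 -0.    0.9  -1.18] F [ 0.6 -0.7 -0.1] op 85.3 tool shift [ 26.  136.9   4.9]
[(141, [195.77, 173.93], [186, 169, 20, 10]), (11, [193.73, 180.64], [190, 180, 8, 2])] [(9, [166.44, 209.89], [166, 207, 2, 7])]
exp [175.56158758 210.89131155] [196.00884185 173.61450948]
red [232.  232.6] [(257, [232.14, 235.66], [222, 228, 21, 16]), (12, [243.92, 245.17], [243, 243, 3, 5])]
yellow [273.  224.9] [(164, [272.44, 227.97], [265, 221, 16, 14]), (35, [264.63, 217.8], [258, 212, 12, 11])]
green [221.7 210.8] [(24, [221.67, 212.25], [217, 209, 10, 6])]
```

```bash
python3 -m creep '[{"x":4,"y":20,"z":0,"rx":0,"ry":0,"rz":0,"hand":85},{"x":6,"y":32,"z":0,"rx":0,"ry":0,"rz":0,"hand":85},{"x":6,"y":32,"z":0,"rx":0,"ry":0,"rz":0,"hand":85},{"x":6,"y":32,"z":0,"rx":0,"ry":0,"rz":0,"hand":85},{"x":4,"y":21,"z":0,"rx":0,"ry":0,"rz":0,"hand":85},{"x":0,"y":0,"z":0,"rx":0,"ry":0,"rz":0,"hand":85},{"x":0,"y":0,"z":0,"rx":0,"ry":0,"rz":0,"hand":85}]'; python3 go.py pile -14
```

```text
clock: 28.0
eef_pos: [537.6, 158.0, 104.9]
tcp_rot: [-3.141, -0.0, 2.79]
contact_force: [-0.0, -0.7, 0.1]
opening: 0.996
grasp_force: 0.0
t 28.0 tcp [537.6 158.  104.9] rot [-3.141 -0.     2.79 ] q [ 0.28  0.36  1.85 -0.    0.93 -0.94] F [-0.  -0.7  0.1] op 85.1 tool shift [  0.2   0.6 118.9]
```

```bash
python3 -m creep '[{"x":-1,"y":0.5,"z":14,"rx":0,"ry":0,"rz":0,"hand":85},{"x":0,"y":0,"z":26,"rx":0,"ry":0,"rz":0,"hand":85},{"x":0,"y":0,"z":26,"rx":0,"ry":0,"rz":0,"hand":85},{"x":0,"y":0,"z":24,"rx":0,"ry":0,"rz":0,"hand":85},{"x":0,"y":0,"z":18,"rx":0,"ry":0,"rz":0,"hand":85},{"x":0,"y":0,"z":9,"rx":0,"ry":0,"rz":0,"hand":85},{"x":0,"y":0,"z":0,"rx":0,"ry":0,"rz":0,"hand":85},{"x":0,"y":0,"z":0,"rx":0,"ry":0,"rz":0,"hand":85}]'; python3 go.py pile -14
```

```text
clock: 29.0
eef_pos: [539.6, 159.1, -11.3]
tcp_rot: [3.141, 0.001, 2.79]
contact_force: [-0.5, -0.2, -0.2]
opening: 0.996
grasp_force: 0.0
t 29.0 tcp [539.6 159.1 -11.3] rot [3.141e+00 1.000e-03 2.790e+00] q [ 0.28  0.54  1.91 -0.    0.7  -0.93] F [-0.5 -0.2 -0.2] op 85.1 tool shift [ 1.8 -1.3  2.7]
```

```bash
python3 -m creep '[{"x":0,"y":0,"z":0,"rx":0,"ry":0,"rz":0,"hand":74},{"x":0,"y":0,"z":0,"rx":0,"ry":0,"rz":0,"hand":68},{"x":0,"y":0,"z":0,"rx":0,"ry":0,"rz":0,"hand":64},{"x":0,"y":0,"z":0,"rx":0,"ry":0,"rz":0,"hand":60},{"x":0,"y":0,"z":0,"rx":0,"ry":0,"rz":0,"hand":56},{"x":0,"y":0,"z":0,"rx":0,"ry":0,"rz":0,"hand":56}]' 50; python3 go.py blue 60
```

```text
clock: 29.75
eef_pos: [539.9, 159.5, -10.5]
tcp_rot: [3.14, 0.001, 2.79]
contact_force: [-2.1, 1.2, 13.5]
opening: 0.733
grasp_force: 51.4
t 29.75 tcp [539.9 159.5 -10.5] rot [3.14e+00 1.00e-03 2.79e+00] q [ 0.28  0.53  1.91  0.    0.7  -0.93] F [-2.1  1.2 13.5] op 62.6 tool shift [-154.4 -244.   -70.6]
```

```bash
python3 -m creep '[{"x":0,"y":0,"z":-10,"rx":0,"ry":0,"rz":0,"hand":56},{"x":0,"y":0,"z":-25,"rx":0,"ry":0,"rz":0,"hand":56},{"x":0,"y":0,"z":-30,"rx":0,"ry":0,"rz":0,"hand":56},{"x":0,"y":0,"z":-20,"rx":0,"ry":0,"rz":0,"hand":56},{"x":-10,"y":-16,"z":0,"rx":0,"ry":0,"rz":0,"hand":56},{"x":-18,"y":-28,"z":0,"rx":0,"ry":0,"rz":0,"hand":56},{"x":-18,"y":-28,"z":0,"rx":0,"ry":0,"rz":0,"hand":56},{"x":-18,"y":-28,"z":0,"rx":0,"ry":0,"rz":0,"hand":56},{"x":-18,"y":-28,"z":0,"rx":0,"ry":0,"rz":0,"hand":56},{"x":-18,"y":-28,"z":0,"rx":0,"ry":0,"rz":0,"hand":56},{"x":-18,"y":-28,"z":0,"rx":0,"ry":0,"rz":0,"hand":56},{"x":-18,"y":-28,"z":0,"rx":0,"ry":0,"rz":0,"hand":56},{"x":-18,"y":-28,"z":0,"rx":0,"ry":0,"rz":0,"hand":56},{"x":0,"y":0,"z":0,"rx":0,"ry":0,"rz":0,"hand":56},{"x":0,"y":0,"z":0,"rx":0,"ry":0,"rz":0,"hand":56}]'; python3 go.py 602.4,-123.5 39
```

```text
clock: 31.62
eef_pos: [599.7, -119.7, 72.1]
tcp_rot: [-3.141, -0.002, 2.789]
contact_force: [0.9, 0.3, -2.0]
opening: 0.733
grasp_force: 55.6
t 31.625 tcp [ 599.7 -119.7   72.1] rot [-3.141e+00 -2.000e-03  2.789e+00] q [-0.2   0.47  1.76  0.    0.91 -1.42] F [ 0.9  0.3 -2. ] op 62.6 tool shift [-3.9 -2.7 33.1]
```

```bash
python3 -m creep '[{"x":-3.5,"y":-2.5,"z":12,"rx":0,"ry":0,"rz":0,"hand":56},{"x":0,"y":0,"z":18,"rx":0,"ry":0,"rz":0,"hand":56},{"x":0,"y":0,"z":0,"rx":0,"ry":0,"rz":0,"hand":56},{"x":0,"y":0,"z":0,"rx":0,"ry":0,"rz":0,"hand":56}]'; python3 go.py 602.4,-123.5 7.5
python3 - <<'E'
from h import *
f=grab_frame('scene'); e=sense()['eef_pos']; z=e[2]+10.5
print('exp rim ctr',proj('scene',[600.6,-122.8,z]),'plug top',proj('scene',[600.6,-122.8,42]))
g=lambda a:cv2.resize((255*(a/255.)**0.45).astype(np.uint8),(800,600),interpolation=cv2.INTER_NEAREST)
cv2.imwrite('pics/c9.png',g(f[178:253,205:305])[:,:,::-1])
E
```

```text
clock: 32.12
eef_pos: [603.1, -122.6, 42.7]
tcp_rot: [-3.141, -0.001, 2.79]
contact_force: [0.4, 0.3, -2.1]
opening: 0.729
grasp_force: 55.6
t 32.125 tcp [ 603.1 -122.6   42.7] rot [-3.141e+00 -1.000e-03  2.790e+00] q [-0.2   0.52  1.77 -0.    0.86 -1.42] F [ 0.4  0.3 -2.1] op 62.2 tool shift [ 0.3 -1.1 35.2]
exp rim ctr [260.25857104 206.67416341] plug top [260.31765311 210.37721155]
```

View pics/c9.png

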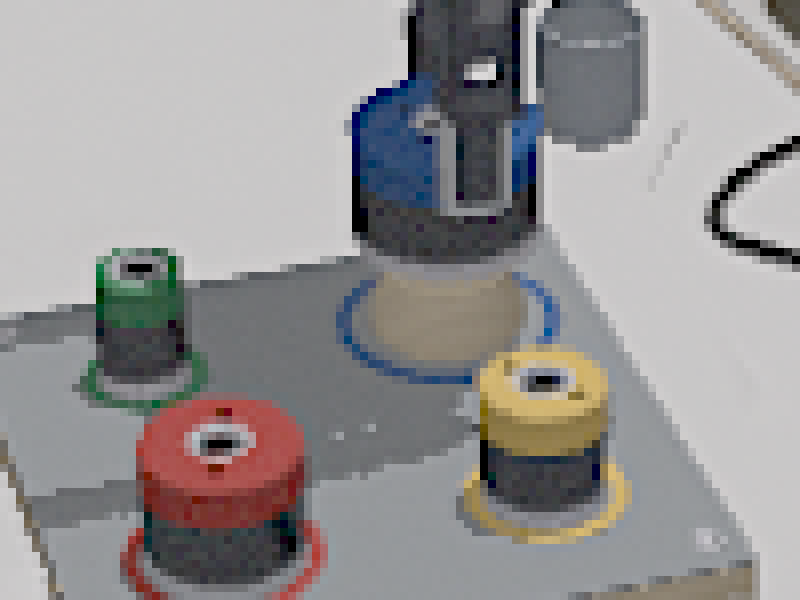

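The red, yellow and green saws are seated. Blue is centred over its ring (col about 261), and the pipe is well clear. Lowering blue.

```bash
python3 -m creep '[{"x":0,"y":-0.8,"z":12,"rx":0,"ry":0,"rz":0,"hand":56},{"x":0,"y":0,"z":12,"rx":0,"ry":0,"rz":0,"hand":56},{"x":0,"y":0,"z":8,"rx":0,"ry":0,"rz":0,"hand":56},{"x":0,"y":0,"z":2,"rx":0,"ry":0,"rz":0,"hand":56},{"x":0,"y":0,"z":1,"rx":0,"ry":0,"rz":0,"hand":56},{"x":0,"y":0,"z":0,"rx":0,"ry":0,"rz":0,"hand":56},{"x":0,"y":0,"z":0,"rx":0,"ry":0,"rz":0,"hand":56}]'; python3 go.py 602.4,-123.5 7.5
```

```text
clock: 33.05
eef_pos: [603.2, -123.6, 8.2]
tcp_rot: [3.141, 0.0, 2.79]
contact_force: [2.0, 2.9, -4.7]
opening: 0.732
grasp_force: 55.5
t 33.05 tcp [ 603.2 -123.6    8.2] rot [3.141 0.    2.79 ] q [-0.2   0.56  1.78  0.    0.79 -1.42] F [ 2.   2.9 -4.7] op 62.5 tool shift [ 0.7 -0.2  0.7]
```

```bash
python3 -m creep '[{"x":0.5,"y":0,"z":1,"rx":0,"ry":0,"rz":0,"hand":56},{"x":0,"y":0,"z":0,"rx":0,"ry":0,"rz":0,"hand":56},{"x":0,"y":0,"z":0,"rx":0,"ry":0,"rz":0,"hand":56}]'; python3 go.py 602.4,-123.5 7.5
```

```text
clock: 33.42
eef_pos: [603.4, -123.6, 7.7]
tcp_rot: [3.141, 0.002, 2.79]
contact_force: [3.4, 2.2, 3.4]
opening: 0.733
grasp_force: 56.1
t 33.425 tcp [ 603.4 -123.6    7.7] rot [3.141e+00 2.000e-03 2.790e+00] q [-0.2   0.57  1.78  0.    0.79 -1.42] F [3.4 2.2 3.4] op 62.6 tool shift [ 1.  -0.2  0.2]
```

Touching. Releasing, rising and moving back out of the view.

```bash
python3 -m creep '[{"x":0,"y":0,"z":0,"rx":0,"ry":0,"rz":0,"hand":68},{"x":0,"y":0,"z":0,"rx":0,"ry":0,"rz":0,"hand":78},{"x":0,"y":0,"z":0,"rx":0,"ry":0,"rz":0,"hand":85},{"x":0,"y":0,"z":0,"rx":0,"ry":0,"rz":0,"hand":85},{"x":0,"y":0,"z":-15,"rx":0,"ry":0,"rz":0,"hand":85},{"x":0,"y":0,"z":-30,"rx":0,"ry":0,"rz":0,"hand":85},{"x":0,"y":0,"z":-40,"rx":0,"ry":0,"rz":0,"hand":85},{"x":0,"y":0,"z":-40,"rx":0,"ry":0,"rz":0,"hand":85},{"x":0,"y":0,"z":-40,"rx":0,"ry":0,"rz":0,"hand":85},{"x":10,"y":30,"z":0,"rx":0,"ry":0,"rz":0,"hand":85},{"x":15,"y":40,"z":0,"rx":0,"ry":0,"rz":0,"hand":85},{"x":15,"y":40,"z":0,"rx":0,"ry":0,"rz":0,"hand":85},{"x":15,"y":40,"z":0,"rx":0,"ry":0,"rz":0,"hand":85},{"x":15,"y":40,"z":0,"rx":0,"ry":0,"rz":0,"hand":85},{"x":15,"y":40,"z":0,"rx":0,"ry":0,"rz":0,"hand":85},{"x":0,"y":0,"z":0,"rx":0,"ry":0,"rz":0,"hand":85},{"x":0,"y":0,"z":0,"rx":0,"ry":0,"rz":0,"hand":85}]'
python3 - <<'E'
from h import *
f=grab_frame('scene'); t=grab_frame('top')
g=lambda a,s:cv2.resize((255*(a/255.)**0.6).astype(np.uint8),s,interpolation=cv2.INTER_NEAREST)
cv2.imwrite('pics/c10.png',np.vstack([g(f[175:265,190:310],(800,300*1+0)),g(t[140:245,225:375],(800,300))])[:,:,::-1])
E
```

```text
clock: 35.55
eef_pos: [602.0, 121.4, 172.7]
tcp_rot: [-3.141, 0.001, 2.79]
contact_force: [1.2, -0.0, -0.4]
opening: 0.997
grasp_force: 0.0
```

View pics/c10.png

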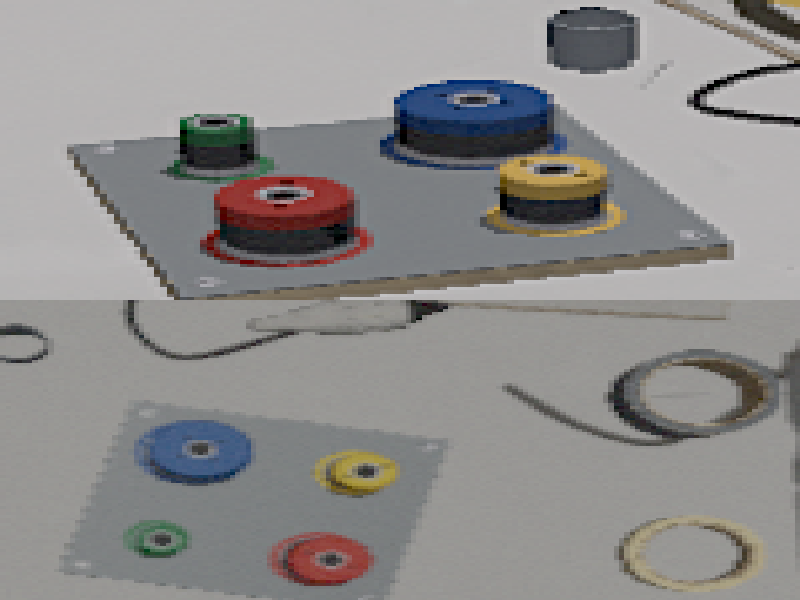

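All four saws stand level over the rings of their own colour, and the pipe and tape have not been touched. Handing in.

```bash
python3 -c "from rig import *; print(sign_off())"
```

```text
the job is handed in; nothing more can be done
None
```

All four saws are back on the plugs of their own colour, upright and seated in the last camera view, with the tape and pipe untouched; I handed the job in at about 36 s (the hand-in gave no verdict).

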